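# Index the rotary table to the gold module and trip the microscope camera

## Robot

A 7-joint arm with a two-finger parallel gripper is mounted at the origin on the work surface. World frame = base frame: x ahead of the robot, y to its left, z up, the work surface at z = 0. Lengths are in mm, angles in degrees, forces in N, time in s.
With the tool pointing down it reaches from about 400 to 850 mm from the base axis. Payload 4.5 kg.
Tool frame: the origin (TCP) lies on the centre line of the jaws, within the pads' length; the fingertips stand 8 mm ahead of it and the grasp point (between the pads) lies 11 mm behind it; z points along the fingers, y is the line along which they close (so a half turn about z gives the same grasp; the last joint's range is limited). The gripper opens to 85 mm and grips with 20 to 120 N. Pads are 22 mm wide; open, the fingers measure 114 mm over their backs; the gripper's body (76 mm by 85 mm) begins 54 mm behind the grasp point. The pads swing forward as they close: fully open they stand 13 mm farther back than shut.
Start: joints at [-70.256, 39.483, -11.15, 89.685, 9.013, 51.709, -12.324], TCP at [191.119, 595.089, 200.317] pointing down, gripper open.
Joint ranges: [-172.22, 172.22], [-26.19, 119.32], [-84.43, 86.54], [7.71, 146.69], [-57.33, 237.33], [2.42, 119.75], [-152.13, 152.13]. Speed limits (degrees/s): [147.25, 147.25, 180, 180, 180, 180, 180].

## Interface

Orientations are given as [roll, pitch, yaw] about the fixed x, y, z axes, in that order (R = Rz(yaw) Ry(pitch) Rx(roll)).
In Python, from cell import robot, imaging gives the robot as it stands.
- The arm moves only by the tool step_arm, never from a script. Its argument "increments" is a list that holds one entry, the list of rows, each a list of 7 numbers: the shift along the tool's x, y, z in cm, then the turn, a rotation vector about the tool's x, y, z in degrees, then the finger opening in cm, from 0 to 8.54. A call has 1 to 8 rows; each row is the pose to reach, as a shift and turn from the pose commanded when the call began, along the tool's axes at that moment; what a row does not reach only later rows make up. A row lasts 1/8 s, in which the tool goes at most 62.5 mm and 10.7 degrees, less where a joint would pass 70% of its speed; a pose out of reach is approached as far as the arm can. A call with a gripper value outside its range is refused whole. The fingers move at their own pace and stop on an object; the grip force is fixed at half the most. Time passes only in rows, so rows that repeat a pose let the fingers close. It gives the time, the measured TCP pose, the force, the opening and the grip force at its end, in the units of the state.
- robot.state(): the state, without advancing time (a new reading comes with each control period).
- imaging.capture(name): name is "scene" or "top" or "wrist"; returns (picture, depth): 384x512x3 uint8, red, green, blue; 384x512 float32, mm along the optical axis (not along the pixel's ray), 0 where there is no reading.
- imaging.camera_info(name): a dict with "mtx" (3x3 intrinsics, pixels), "distortion" ([k1, k2, p1, p2, k3] as OpenCV has them; the pictures are not rectified), "view" (4x4, takes a point from world to camera coordinates); the wrist camera has in their place "T_tool_cam" (4x4, takes a point from camera to tool coordinates, whose origin is the TCP and whose axes are the flange's). Camera axes: x right, y down, z forward; pixel columns grow to the right and rows downward; lengths in mm; the calibration is good to about 2 mm. A picture is of the moment at which its call begins: read the wrist's pose just before it. camera_info takes no time and is no camera call.
- robot.hand_in(): hands the job in; it is judged then, once.
The state is a dict: "t": time; "joint_pos": joint angles; "joint_vel": joint speeds; "joint_torque": joint torques, N m; "eef_pos": TCP position; "tcp_rot": TCP orientation; "ft_force": force on the tool from outside, world axes, zero at the start; "wrist_torque": the same for the moment, N m; "grip_width": opening from 0.0 (shut) to 1.0 (fully open); "grasp_force": force on a finger pad.
Only numpy, scipy, OpenCV 4.12 (cv2) and the standard library are available. Lean on these libraries where they do the work, as an engineer would, in place of code of your own. Each camera call takes 0.05 s, during which the arm holds its last target. There are 200 camera calls.

## Task

The gold module is one station away from the microscope. Turn the rotary table one position, in whichever direction brings the gold module under the microscope, without overrunning it, and let it click home there. Then take the picture: twist the black spring-return knob on the grey camera box clockwise right up to its stop and let go so that it springs back, with the table still in place. Keep all modules in their nests, and do not knock the microscope or shift the blue bin, the aluminium block or the pen.

Things in the scene. Friction and masses are not known exactly. Their poses are not given: they have to be found in the camera images.
- turntable (a joint): angle of the rotary table (dark grey metal disc, 284 mm diameter, surface 70 mm above the bench, vertical axis), rad, 0 at the start, growing anticlockwise seen from above. It has four stations 90 degrees apart and a spring detent: it rests at multiples of 1.571 and, once past half way, is drawn on to the next one. The detent takes about 4 N at a post to leave
- table_axis (a point): centre of the rotary table, on its vertical axis, at the level of its surface (70 mm above the bench); turns with the table: at the start its y axis points to the microscope's station
- focus (a point): fixed point on the optical axis of the microscope, at the level of the table's surface, 85 mm from table_axis: the gold module belongs with its centre here. The microscope's black objective (68 mm diameter) ends 116 mm above it
- post_a (a point): one of four identical upright red posts (20 mm diameter, 70 mm tall) on the rotary table, 120 mm from its axis, midway between two stations, for turning it by hand. This point is on the post's axis, 52 mm above the table's surface, 18 mm below the post's top, and turns with the table; at the start it stands 135 degrees anticlockwise from the microscope's station
- post_b (a point): one of four identical upright red posts (20 mm diameter, 70 mm tall) on the rotary table, 120 mm from its axis, midway between two stations, for turning it by hand. This point is on the post's axis, 52 mm above the table's surface, 18 mm below the post's top, and turns with the table; at the start it stands 135 degrees clockwise from the microscope's station
- post_c (a point): one of four identical upright red posts (20 mm diameter, 70 mm tall) on the rotary table, 120 mm from its axis, midway between two stations, for turning it by hand. This point is on the post's axis, 52 mm above the table's surface, 18 mm below the post's top, and turns with the table; at the start it stands 45 degrees clockwise from the microscope's station
- post_d (a point): one of four identical upright red posts (20 mm diameter, 70 mm tall) on the rotary table, 120 mm from its axis, midway between two stations, for turning it by hand. This point is on the post's axis, 52 mm above the table's surface, 18 mm below the post's top, and turns with the table; at the start it stands 45 degrees anticlockwise from the microscope's station
- gold_module: loose square module, 64 x 64 x 14 mm, 80 g, gold with a small square black window on top, lying in a nest (rim 6 mm high) on the rotary table, 85 mm from its axis; origin at the centre of its underside, z up. At the start it lies one station clockwise or anticlockwise from the microscope
- white_module: loose square module, 64 x 64 x 14 mm, 80 g, white with a small square steel window on top, lying in a nest (rim 6 mm high) on the rotary table, 85 mm from its axis; origin at the centre of its underside, z up
- blue_module: loose square module, 64 x 64 x 14 mm, 80 g, blue with a small square steel window on top, lying in a nest (rim 6 mm high) on the rotary table, 85 mm from its axis; origin at the centre of its underside, z up. At the start it lies under the microscope
- green_module: loose square module, 64 x 64 x 14 mm, 80 g, green with a small square steel window on top, lying in a nest (rim 6 mm high) on the rotary table, 85 mm from its axis; origin at the centre of its underside, z up
- microscope: fixed digital microscope, cream and black: 30 mm steel pillar, 420 mm tall, 215 mm from the table's axis, with a head (80 mm wide) reaching back over the focus, 186 to 405 mm above the bench. Origin on the bench below the table's axis, y towards the pillar. The stand's base spans x -150 to 150, y -150 to 250 mm, 50 mm high
- shutter (a joint): angle of the camera knob, rad: 0 released, growing clockwise seen from above to a hard stop at 1.05 (60 degrees). A spring returns it to 0; it takes 0.17 N m at the stop
- shutter_grip (a point): on the axis of the camera knob, at the height to grip it, 98 mm above the bench: an upright black bar, 70 mm long along this frame's x axis, 14 mm thick along its y axis, from 74 to 114 mm above the bench, on a silver disc 72 mm in diameter, on top of a fixed grey box (120 x 120 mm, top 65 mm above the bench). Turns with the knob
- bin: loose blue open bin, 110 x 160 x 60 mm, bystander; origin at the centre of its underside
- block: loose stepped aluminium block, 70 x 140 x 35 mm, bystander; origin at the centre of its underside
- pen: loose black pick-up pen with a steel tip, 145 mm long, 12 mm thick, lying on the bench, bystander; origin on its underside near its middle, x along it
Things that resemble listed ones, but are neither listed nor needed, are in the scene too. There is more than one size of the white_module; the job needs the middle-sized.

How it is judged:
By the outcome, as a careful person would: the job done as asked, in the order asked, and still so for the second after the job is handed in, with the robot touching nothing.
It also fails if it takes over 51 s, if anything falls off the work surface, if the arm or the gripper's body presses on something with over 40 N, if the wrist force passes 120 N, or if a joint passes its speed limit or range.

## Working session

There is one attempt and no reset: what is moved stays moved. The work goes in short steps, Python scripts to look and compute and a tool call to move; the robot and the scene stay as the last step left them, time stands still between calls to the robot, and variables do not carry over. Pictures are saved under pics/ and viewed, at most 10 in all, crops included, and the job is handed in when it is done.

Besides the shell and the picture viewer there is one more tool, called after "Request:" as name(argument=value, ...), one argument or row to a line, values as JSON. step_arm: Moves the arm, as the interface text tells. Its arguments: {"type":"object","properties":{"increments":{"type":"array"}},"required":["increments"]}

```bash
mkdir -p pics
python3 - <<'E'
from cell import robot, imaging
import cv2, numpy as np
print({k:np.round(v,3) for k,v in robot.state().items()})
for n in("scene","top"):
    p,d=imaging.capture(n); cv2.imwrite(f"pics/{n}.png",p[:,:,::-1]); np.savez(f"pics/{n}.npz",p=p,d=d)
    i=imaging.camera_info(n); print(n,{k:np.round(v,3).tolist() for k,v in i.items()})
print(imaging.camera_info("wrist"))
E
```

```text
{'t': np.float64(0.0), 'joint_pos': array([-70.256,  39.536, -11.144,  89.745,   9.013,  51.71 , -12.325]), 'joint_vel': array([-0.03 , -0.018, -0.049, -0.012,  0.03 ,  0.001,  0.054]), 'joint_torque': array([-0.0000e+00, -5.3961e+01, -1.2660e+00, -1.5854e+01,  9.0000e-03,
        9.0000e-03,  0.0000e+00]), 'eef_pos': array([190.98 , 594.355, 199.454]), 'tcp_rot': array([-1.79892e+02,  8.00000e-03,  1.62196e+02]), 'ft_force': array([ 0.427, -0.676,  0.058]), 'wrist_torque': array([0.006, 0.048, 0.027]), 'grasp_force': np.float64(0.0), 'grip_width': np.float64(1.001)}
scene {'mtx': [[355.679, 0.0, 250.565], [0.0, 355.679, 180.26], [0.0, 0.0, 1.0]], 'distortion': [-0.011, 0.0, 0.0, 0.0, 0.0], 'view': [[0.231, 0.973, 0.005, -213.991], [0.793, -0.185, -0.58, -346.563], [-0.564, 0.139, -0.814, 1623.513], [0.0, 0.0, 0.0, 1.0]]}
top {'mtx': [[456.265, 0.0, 258.904], [0.0, 456.265, 194.764], [0.0, 0.0, 1.0]], 'distortion': [-0.183, 0.0, 0.0, 0.0, 0.0], 'view': [[-0.017, -1.0, -0.008, 117.044], [-0.991, 0.018, -0.129, 561.384], [0.129, 0.006, -0.992, 1598.356], [0.0, 0.0, 0.0, 1.0]]}
{'mtx': array([[270.88257657,   0.        , 254.10687827],
       [  0.        , 270.88257657, 197.42997007],
       [  0.        ,   0.        ,   1.        ]]), 'distortion': array([0.00168337, 0.        , 0.        , 0.        , 0.        ]), 'T_tool_cam': array([[ 3.13746504e-04, -9.54151236e-01, -2.99324775e-01,
         7.65634859e+01],
       [ 9.99999678e-01,  5.20451280e-04, -6.10850969e-04,
        -7.86430508e-01],
       [ 7.38628169e-04, -2.99324487e-01,  9.54151092e-01,
        -1.72862244e+02],
       [ 0.00000000e+00,  0.00000000e+00,  0.00000000e+00,
         1.00000000e+00]])}
```

View pics/top.png

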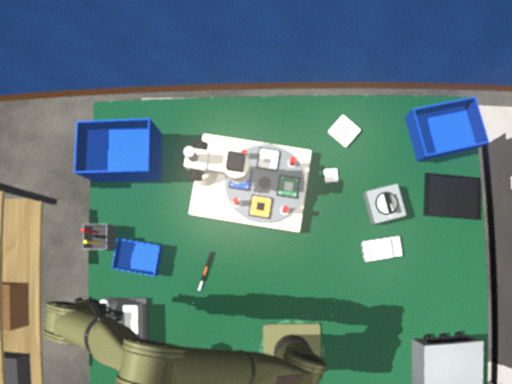

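View pics/scene.png

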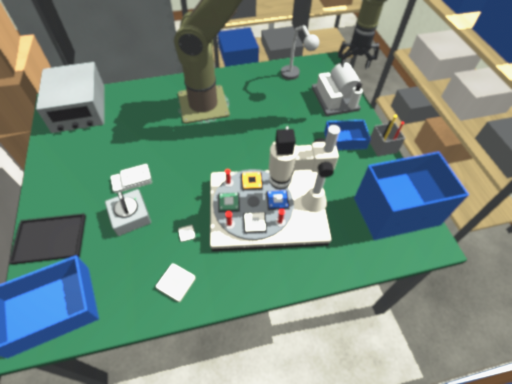

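The top view shows the table at (264,183) with the microscope to its left, gold at (261,206), so the table must turn clockwise. The upper-right red post (293,161) is post_b and is well away from the microscope. The knob is at (386,203). The scene view agrees.

```bash
cat > h.py <<'E'
import numpy as np, cv2
from cell import robot, imaging
from scipy.spatial.transform import Rotation as R
def cast(info,uv,z,V=None):
    V=info["view"] if V is None else V
    n=cv2.undistortPoints(np.float64(uv).reshape(-1,1,2),info["mtx"],info["distortion"]).reshape(-1,2)
    d=np.c_[n,np.ones(len(n))]@V[:3,:3]; c=-V[:3,:3].T@V[:3,3]
    return c+d*((z-c[2])/d[:,2])[:,None]
def wristV():
    s=robot.state(); T=np.eye(4); T[:3,:3]=R.from_euler('xyz',s["tcp_rot"],degrees=True).as_matrix(); T[:3,3]=s["eef_pos"]
    return np.linalg.inv(T@imaging.camera_info("wrist")["T_tool_cam"])
def blobs(m,amin=4):
    n,l,s,c=cv2.connectedComponentsWithStats(m.astype(np.uint8)); return [(c[i],s[i,4],l==i) for i in range(1,n) if s[i,4]>=amin]
E
python3 - <<'E'
from h import *
for n in("top","scene"):
    f=np.load(f"pics/{n}.npz"); p,d=f["p"],f["d"]; i=imaging.camera_info(n)
    h=cv2.cvtColor(p,cv2.COLOR_RGB2HSV); H,S,V=[h[...,k].astype(int) for k in range(3)]
    print(n)
    for nm,m,z in(("red",((H<8)|(H>172))&(S>140)&(V>80),120 if n=="scene" else 135),("gold",(H>20)&(H<33)&(S>130)&(V>120),84),("green",(H>50)&(H<80)&(S>60)&(p[...,1]>0)&(d>0),84)):
        if nm=="green": continue
        for c,a,mm in blobs(m):
            w=cast(i,c,z)[0]
            if 250<w[0]<1000 and -400<w[1]<300: print(nm,c.round(1),a,w.round(1))
f=np.load("pics/top.npz");p=f["p"]
cv2.imwrite("pics/c1.png",np.hstack([cv2.resize(p[130:235,185:320,::-1],None,fx=4,fy=4,interpolation=cv2.INTER_CUBIC),cv2.resize(p[175:235,355:415,::-1],(240,420),interpolation=cv2.INTER_CUBIC)]))
i=imaging.camera_info("top")
kp=p[175:230,360:412].astype(int); m=kp.max(2)<60
for c,a,mm in blobs(m,10):
    q=c+[360,175]; y,x=np.nonzero(mm); w=cast(i,np.c_[x+360,y+175],114)[:,:2]; e,v=np.linalg.eigh(np.cov(w.T)); print("black",q,a,w.mean(0),2*np.sqrt(3*e),np.degrees(np.arctan2(v[1,1],v[0,1])))
E
```

```text
top
red [292.3 160.5] 17 [666.3  -9.1 135. ]
red [285.1 208.9] 14 [501.1  19.4 135. ]
scene
red [227.6 174.7] 44 [504.3  16.7 120. ]
red [280.7 214. ] 49 [698.9 153.5 120. ]
red [228.6 216. ] 61 [667.4 -12.4 120. ]
gold [251.3 180.4] 167 [522.1  97.9  84. ]
```

View pics/c1.png

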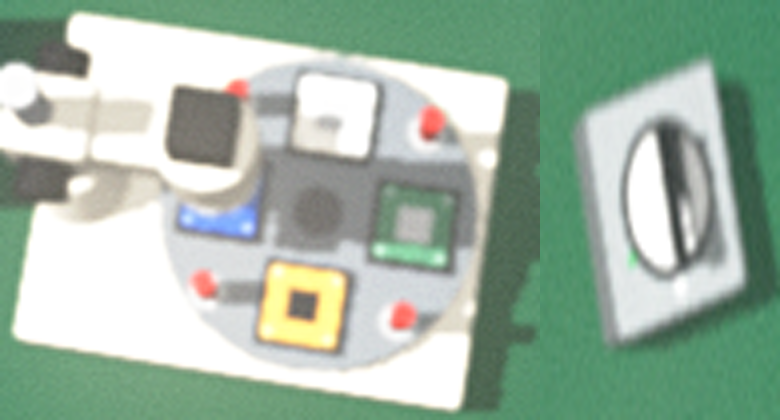

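Run:
```python
from h import *
f=np.load("pics/scene.npz"); i=imaging.camera_info("scene"); d=f["d"]
v,u=np.nonzero(d>0); n=cv2.undistortPoints(np.c_[u,v].astype(float).reshape(-1,1,2),i["mtx"],i["distortion"]).reshape(-1,2)
P=np.c_[n,np.ones(len(n))]*d[v,u][:,None]; V=i["view"]; W=(P-V[:3,3])@V[:3,:3]
g={}
for w in W:
    if 0<w[0]<900 and -450<w[1]<700 and w[2]>40: k=(int(w[0]//50*50),int(w[1]//50*50)); g[k]=max(g.get(k,0),w[2])
print("x\\y",list(range(-450,700,50)))
for x in range(0,900,50): print(x,[int(g.get((x,y),0)) for y in range(-450,700,50)])
# knob box + bar
t=np.load("pics/top.npz"); p=t["p"]; i=imaging.camera_info("top")
print(cast(i,[[386,203],[331,175],[243,152],[236,201]],114).round(0))
m=(W[:,2]>50)&(W[:,2]<130)&(W[:,0]>350)&(W[:,0]<700)&(W[:,1]<-200)&(W[:,1]>-500); b=W[m]; print(len(b),np.median(b[b[:,2]<70],0),b[b[:,2]>105].mean(0),b[b[:,2]>105][:,:].round().tolist()[:20])
```

```text
x\y [-450, -400, -350, -300, -250, -200, -150, -100, -50, 0, 50, 100, 150, 200, 250, 300, 350, 400, 450, 500, 550, 600, 650]
0 [144, 0, 0, 0, 0, 0, 0, 405, 452, 498, 297, 0, 0, 0, 0, 0, 0, 279, 290, 270, 138, 151, 144]
50 [0, 0, 0, 0, 0, 0, 0, 405, 413, 509, 519, 517, 468, 0, 0, 0, 0, 0, 261, 93, 148, 153, 145]
100 [0, 0, 0, 0, 0, 0, 0, 0, 0, 0, 0, 523, 519, 0, 0, 0, 0, 0, 0, 95, 146, 153, 145]
150 [0, 0, 0, 0, 0, 0, 0, 0, 0, 0, 0, 0, 0, 0, 0, 0, 0, 0, 0, 350, 519, 342, 311]
200 [0, 0, 0, 0, 0, 0, 0, 0, 0, 0, 0, 0, 0, 0, 0, 0, 0, 0, 0, 0, 536, 532, 348]
250 [0, 0, 0, 0, 0, 0, 0, 0, 0, 0, 0, 0, 0, 0, 0, 0, 0, 0, 61, 66, 61, 0, 0]
300 [0, 41, 41, 0, 0, 0, 0, 0, 0, 0, 0, 0, 0, 0, 0, 0, 0, 0, 60, 0, 63, 64, 0]
350 [0, 41, 40, 40, 0, 0, 0, 0, 0, 0, 0, 0, 0, 0, 0, 0, 0, 0, 63, 61, 0, 94, 156]
400 [0, 0, 0, 0, 0, 0, 0, 0, 54, 53, 49, 0, 0, 0, 0, 0, 0, 0, 0, 61, 63, 95, 157]
450 [68, 117, 114, 67, 0, 0, 0, 0, 73, 142, 86, 87, 74, 0, 52, 47, 0, 0, 0, 0, 0, 92, 92]
500 [68, 118, 118, 70, 0, 0, 0, 54, 75, 142, 89, 90, 73, 51, 54, 54, 0, 0, 0, 0, 0, 0, 0]
550 [65, 78, 118, 69, 0, 0, 0, 75, 90, 8
[... 551 characters left out ...]
0, 0, 0, 0, 0, 0, 0, 0, 0, 0, 0, 0, 0, 0]
[[ 517. -331.  114.]
 [ 617. -143.  114.]
 [ 704.  159.  114.]
 [ 533.  185.  114.]]
1152 [ 546.68638877 -342.53073339   65.21400874] [ 525.75723881 -348.45009236  113.84963594] [[493.0, -359.0, 117.0], [493.0, -356.0, 115.0], [492.0, -353.0, 114.0], [494.0, -349.0, 115.0], [497.0, -359.0, 117.0], [497.0, -356.0, 115.0], [499.0, -352.0, 117.0], [498.0, -350.0, 114.0], [499.0, -360.0, 114.0], [499.0, -357.0, 113.0], [503.0, -352.0, 117.0], [501.0, -350.0, 113.0], [502.0, -347.0, 113.0], [502.0, -360.0, 112.0], [504.0, -357.0, 114.0], [507.0, -352.0, 117.0], [508.0, -349.0, 117.0], [505.0, -347.0, 112.0], [504.0, -361.0, 110.0], [509.0, -356.0, 115.0]]
```

Request:
step_arm(
  increments=[
    [[-2.6,-4.3,0,0,0,5,8.5],[-5.3,-8.6,0,0,0,10,8.5],[-7.9,-12.9,0,0,0,15,8.5],[-10.6,-17.2,0,0,0,20,8.5],[-13.2,-21.5,0,0,0,25,8.5],[-18.3,-25.7,0,0,0,30,8.5],[-23.6,-29.8,0,0,0,34,8.5],[-28.9,-34,0,0,0,37.7,8.5]],
  ],
)

```text
t: 1.1
eef_pos: [355.9, 192.5, 200.3]
tcp_rot: [180.0, -0.0, 124.4]
ft_force: [1.0, 1.1, -0.1]
grip_width: 0.997
grasp_force: 0.0
```

Request:
step_arm(
  increments=[
    [[-5,-1.7,0,0,0,0,8.5],[-10,-3.4,0,0,0,0,8.5],[-15,-5.1,0,0,0,0,8.5],[-20,-6.8,0,0,0,0,8.5],[-24.6,-8.4,0,0,0,0,8.5],[-26.5,-3,0,0,0,0,8.5],[-28.5,2.5,0,0,0,0,8.5],[-30.4,8,0,0,0,0,8.5]],
  ],
)

```text
t: 2.1
eef_pos: [594.5, -11.3, 200.1]
tcp_rot: [-180.0, -0.0, 124.4]
ft_force: [0.9, -0.3, -0.7]
grip_width: 0.998
grasp_force: 0.0
```

Request:
step_arm(
  increments=[
    [[-1,2.8,0,0,0,0,8.5],[-2,5.6,0,0,0,0,8.5],[-2,5.6,0,0,0,0,8.5]],
  ],
)

```text
t: 2.48
eef_pos: [651.8, 5.2, 199.4]
tcp_rot: [179.9, -0.0, 124.6]
ft_force: [0.0, 0.3, -0.1]
grip_width: 0.994
grasp_force: 0.0
```

```bash
cat > w.py <<'E'
from h import *
import sys
V=wristV(); s=robot.state(); p,d=imaging.capture("wrist"); cv2.imwrite(f"pics/{sys.argv[1]}.png",p[:,:,::-1]); np.savez("pics/w.npz",p=p,d=d,V=V)
print(s["t"],s["eef_pos"].round(1),s["tcp_rot"].round(1),s["joint_pos"].round(1))
i=imaging.camera_info("wrist")
h=cv2.cvtColor(p,cv2.COLOR_RGB2HSV); H,S,Vv=[h[...,k].astype(int) for k in range(3)]
for c,a,mm in blobs(((H<8)|(H>172))&(S>120)&(Vv>60),30):
    y,x=np.nonzero(mm&(d>0)); n=cv2.undistortPoints(np.c_[x,y].astype(float).reshape(-1,1,2),i["mtx"],i["distortion"]).reshape(-1,2)
    W=(np.c_[n,np.ones(len(n))]*d[y,x][:,None]-V[:3,3])@V[:3,:3]
    t=W[np.abs(W[:,2]-140)<4]; tops=np.c_[x,y][np.abs(W[:,2]-140)<4]
    if len(t)>5: q=tops.min(0)/2+tops.max(0)/2; print("red",c.round(),a,"top",len(t),t[:,:2].mean(0).round(1),((t.min(0)+t.max(0))/2).round(1),"ray",cast(i,q,140,V).round(1))
E
python3 w.py w1
```

```text
2.475 [651.8   5.2 199.4] [179.9  -0.  124.6] [-2.  41.5 -4.7 84.9  3.8 53.7 26.8]
red [397.  88.] 1071 top 486 [699.7 155. ] [700.1 155.4 138.5] ray [[699.2 154.5 140. ]]
red [125.  89.] 962 top 493 [505.2  19.3] [504.7  19.1 138.7] ray [[505.8  19.8 140. ]]
red [261. 215.] 609 top 302 [670.  -10.1] [670.2 -10.4 138.3] ray [[669.8 -10.  140. ]]
```

View pics/w1.png

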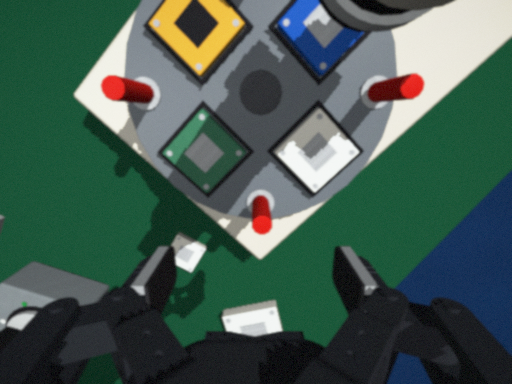

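Wrist view: post_b's top at (261,232), gold upper left (197,25), microscope objective upper right; the turn is confirmed clockwise. Move over post_b and descend.

Request:
step_arm(
  increments=[
    [[-2.3,0.6,0,0,0,0,8.5],[-2.3,0.6,2.5,0,0,0,8.5],[-2.3,0.6,5,0,0,0,8.5],[-2.3,0.6,7,0,0,0,8.5],[-2.3,0.6,8.8,0,0,0,8.5],[-2.3,0.6,8.8,0,0,0,8.5]],
  ],
)

```text
t: 3.28
eef_pos: [666.7, -11.9, 110.8]
tcp_rot: [-179.8, -0.1, 124.5]
ft_force: [1.4, 0.6, -0.5]
grip_width: 0.991
grasp_force: 0.0
```

```bash
python3 w.py w2
```

```text
3.275 [666.7 -11.9 110.8] [-1.798e+02 -1.000e-01  1.245e+02] [-0.6 48.6 -4.5 86.2  4.7 45.5 27.6]
red [43. 30.] 2905 top 1122 [507.8  19.9] [507.3  18.8 138.9] ray [[509.8  20.9 140. ]]
red [470.  33.] 3116 top 544 [696.  149.8] [697.7 151.  138.6] ray [[694.5 148.5 140. ]]
red [261. 233.] 1512 top 733 [670.1 -10.1] [670.4 -10.5 138.5] ray [[669.7  -9.6 140. ]]
```

View pics/w2.png

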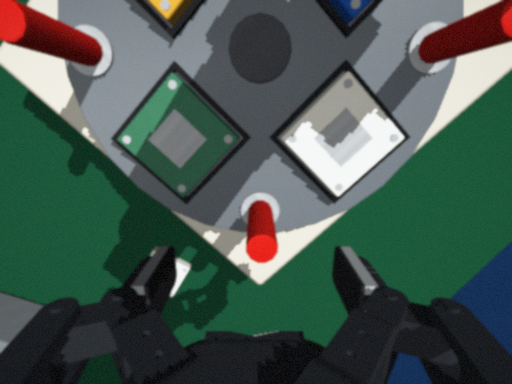

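Post (top at 262,248) stands between the open fingers. Close on it.

Request:
step_arm(
  increments=[
    [[0,0.4,0,0,0,0,8],[0,0.4,0,0,0,0,5],[0,0.4,0,0,0,0,1.5],[0,0.4,0,0,0,0,1.5],[0,0.4,0,0,0,0,1.5],[0,0.4,0,0,0,0,1.5],[0,0.4,0,0,0,0,1.5]],
  ],
)

```text
t: 4.2
eef_pos: [671.8, -9.3, 112.2]
tcp_rot: [-180.0, -0.0, 124.5]
ft_force: [-0.1, -0.3, 0.1]
grip_width: 0.176
grasp_force: 0.0
```

```bash
python3 w.py w3
```

```text
4.2 [671.8  -9.3 112.2] [-180.    -0.   124.5] [-0.8 48.8 -4.4 85.5  4.6 45.9 27.5]
red [40. 30.] 2489 top 674 [509.8  21. ] [509.1  19.8 138.7] ray [[511.7  22.1 140. ]]
red [465.  31.] 3459 top 1049 [698.4 151.6] [699.5 152.7 138.8] ray [[697.2 150.  140. ]]
red [253. 231.] 1455 top 653 [670.7  -9.5] [670.7 -10.8 138.5] ray [[670.7  -8.6 140. ]]
```

View pics/w3.png

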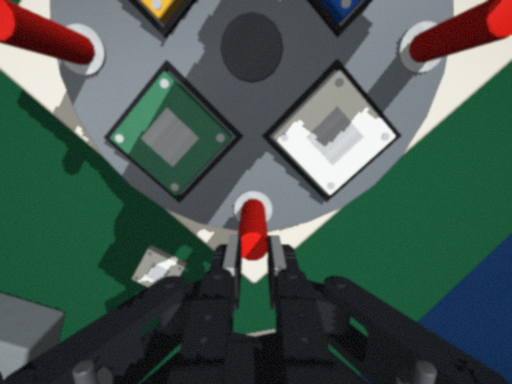

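Run:
```python
from h import *
f=np.load("pics/w.npz"); d=f["d"]; i=imaging.camera_info("wrist"); T=i["T_tool_cam"]
for u,v in[(231,242),(234,250),(234,260),(276,242),(272,250),(272,260),(236,280),(270,290),(253,255),(253,230),(225,260),(222,275)]:
    n=cv2.undistortPoints(np.float64([[[u,v]]]),i["mtx"],i["distortion"]).ravel(); z=d[v,u]
    print((u,v),round(float(z),1),(T[:3,:3]@(np.r_[n,1]*z)+T[:3,3]).round(1))
```

```text
(231, 242) 143.3 [ 10.7 -12.9 -43.3]
(234, 250) 135.5 [ 10.4 -10.7 -51.5]
(234, 260) 127.4 [  9.9 -10.1 -60.2]
(276, 242) 142.5 [ 11.   10.9 -43.9]
(272, 250) 135.6 [ 10.3   8.3 -51.4]
(272, 260) 126.3 [ 10.4   7.7 -61.1]
(236, 280) 122.0 [  4.   -8.8 -67.6]
(270, 290) 131.6 [ -6.2   7.1 -60.8]
(253, 255) 162.8 [ -5.7  -1.3 -28. ]
(253, 230) 162.3 [  8.8  -1.3 -23.9]
(225, 260) 126.9 [ 10.1 -14.3 -60.6]
(222, 275) 110.9 [ 12.6 -13.7 -76.6]
```

The view shows the fingers beside and above the post: the visible fingertips lie ~42 mm behind the reported TCP, i.e. at z≈153, above the post's top (140). So the closed jaws hold nothing. I'll go by observation: open, and go about 45 mm deeper, watching the force.

Request:
step_arm(
  increments=[
    [[0,0,0,0,0,0,6],[0,-0.1,0,0,0,0,6],[0,-0.1,0,0,0,0,6],[0,-0.1,1.2,0,0,0,6],[0,-0.1,2.4,0,0,0,6],[0,-0.1,3.5,0,0,0,6],[0,-0.1,4.5,0,0,0,6],[0,-0.1,4.5,0,0,0,6]],
  ],
)

```text
t: 5.25
eef_pos: [670.1, -9.9, 66.0]
tcp_rot: [-179.9, -0.1, 124.5]
ft_force: [0.2, -0.4, 0.9]
grip_width: 0.7
grasp_force: 0.0
```

Request:
step_arm(
  increments=[
    [[0,0,0,0,0,0,3],[0,0,0,0,0,0,1.4],[0,0,0,0,0,0,1.4],[0,0,0,0,0,0,1.4],[0,0,0,0,0,0,1.4]],
  ],
)

```text
t: 5.88
eef_pos: [671.4, -9.9, 68.0]
tcp_rot: [180.0, 0.0, 124.5]
ft_force: [-0.6, 0.1, 5.7]
grip_width: 0.222
grasp_force: 58.5
```

```bash
python3 w.py w4; python3 -c "
from cell import robot
s=robot.state();print(s['ft_force'],s['wrist_torque'],s['grip_width'],s['grasp_force'])"
```

```text
5.875 [671.4  -9.9  68. ] [180.    0.  124.5] [-0.9 52.  -4.2 87.   5.1 41.1 27.2]
red [253. 268.] 3076 top 1352 [670.4  -9.7] [670.9 -10.4 138.8] ray [[669.6  -9.  140. ]]
[-1.40475631  0.14404016  5.7548885 ] [-0.10049687  0.23255211  0.0740262 ] 0.21518032713546859 58.508872389793396
```

View pics/w4.png

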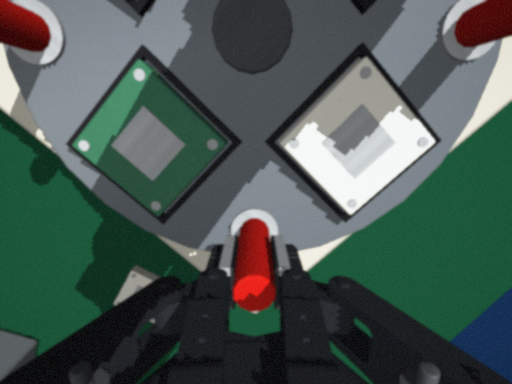

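Now the post is held between the fingers with 58 N. Turn the table clockwise, moving rigidly about its axis.

Request:
step_arm(
  increments=[
    [[0.03,-0.83,0,0,0,4,1.4],[0.18,-2.06,0,0,0,10,1.4],[0.46,-3.28,0,0,0,16,1.4],[0.88,-4.46,0,0,0,22,1.4],[1.39,-5.59,0,0,0,28,1.4],[2.02,-6.65,0,0,0,34,1.4],[2.74,-7.58,0,0,0,39.6,1.4],[3.49,-8.41,0,0,0,45,1.4]],
  ],
)

```text
t: 6.92
eef_pos: [582.5, -30.0, 67.9]
tcp_rot: [179.9, 0.1, 79.3]
ft_force: [-1.0, -1.1, 5.3]
grip_width: 0.22
grasp_force: 59.3
```

Good; second half.

Request:
step_arm(
  increments=[
    [[0.06,-1.2,0,0,0,5.8,1.4],[0.24,-2.37,0,0,0,11.5,1.4],[0.52,-3.48,0,0,0,17,1.4],[0.92,-4.56,0,0,0,22.5,1.4],[1.39,-5.59,0,0,0,28,1.4],[1.97,-6.57,0,0,0,33.5,1.4],[2.66,-7.49,0,0,0,39,1.4],[3.49,-8.41,0,0,0,45,1.4]],
  ],
)

```text
t: 7.92
eef_pos: [504.4, 19.6, 67.9]
tcp_rot: [180.0, 0.1, 34.2]
ft_force: [-3.5, -3.3, 8.5]
grip_width: 0.221
grasp_force: 59.6
```

Request:
step_arm(
  increments=[
    [[0,0,0,0,0,0,1.4],[0,0,0,0,0,0,1.4]],
  ],
)

```text
t: 8.18
eef_pos: [504.2, 19.8, 67.9]
tcp_rot: [-180.0, 0.1, 34.4]
ft_force: [-4.0, -2.6, 11.1]
grip_width: 0.22
grasp_force: 59.8
```

```bash
python3 w.py w5
```

```text
8.175 [504.2  19.8  67.9] [-1.80e+02  1.00e-01  3.44e+01] [-16.9  44.7  15.7 117.4 -30.5  21.9 -32.5]
red [254. 269.] 3103 top 1357 [505.2  19.6] [504.   18.9 138.5] ray [[505.7  20.  140. ]]
```

Post now stands exactly where post_a stood (505,19.6). Release, lift, and travel to the knob.

Request:
step_arm(
  increments=[
    [[0,0,0,0,0,0,4],[0,0,0,0,0,0,7],[0,0,0,0,0,0,7],[0,0,0,0,0,0,8.5],[0,0,-3,0,0,0,8.5],[0,0,-6,0,0,0,8.5],[0,0,-9,0,0,0,8.5],[0,0,-12,0,0,0,8.5]],
  ],
)

```text
t: 9.22
eef_pos: [505.4, 21.0, 188.2]
tcp_rot: [-180.0, 0.0, 34.5]
ft_force: [0.2, 0.1, -0.6]
grip_width: 0.993
grasp_force: 0.0
```

Request:
step_arm(
  increments=[
    [[-3.1,5.1,0,0,0,6,8.5],[-6.2,10.2,0,0,0,12,8.5],[-9.3,15.3,0,0,0,18,8.5],[-12.4,20.4,0,0,0,24,8.5],[-15.5,25.5,0,0,0,30,8.5],[-18.8,30.7,0,0,0,34,8.5],[-18.8,30.7,0,0,0,34,8.5],[-18.8,30.7,0,0,0,34,8.5]],
  ],
)

```text
t: 10.22
eef_pos: [524.3, -337.7, 186.7]
tcp_rot: [-179.9, 0.0, 0.5]
ft_force: [0.0, 0.2, -0.1]
grip_width: 0.995
grasp_force: 0.0
```

```bash
python3 w.py w6
python3 - <<'E'
from h import *
f=np.load("pics/w.npz"); p,d,V=f["p"],f["d"],f["V"]; i=imaging.camera_info("wrist")
y,x=np.nonzero((d>0)); n=cv2.undistortPoints(np.c_[x,y].astype(float).reshape(-1,1,2),i["mtx"],i["distortion"]).reshape(-1,2)
W=(np.c_[n,np.ones(len(n))]*d[y,x][:,None]-V[:3,3])@V[:3,:3]
m=(np.abs(W[:,2]-114)<5)&(np.hypot(W[:,0]-522,W[:,1]+340)<70); w=W[m]; r=cv2.minAreaRect(w[:,:2].astype(np.float32)); print(m.sum(),r,w.mean(0),x[m].mean(),y[m].mean())
e,v=np.linalg.eigh(np.cov(w[:,:2].T)); print(np.degrees(np.arctan2(v[1,1],v[0,1])))
t=imaging.capture("top")[0]; cv2.imwrite("pics/t2.png",np.hstack([cv2.resize(t[130:235,185:320,::-1],None,fx=3,fy=3,interpolation=cv2.INTER_CUBIC),cv2.resize(p[:,:,::-1],(395,315))[:,:395]]))
E
```

```text
10.225 [ 524.3 -337.7  186.7] [-179.9    0.     0.5] [ 11.3  44.1  32.9  92.  -28.5  52.5 -35. ]
1001 ((523.091552734375, -346.8514404296875), (69.45435333251953, 13.974808692932129), 12.739163398742676) [ 524.98629203 -346.53030503  113.01457965] 262.46253746253745 195.1988011988012
-167.17824049256222
```

View pics/t2.png

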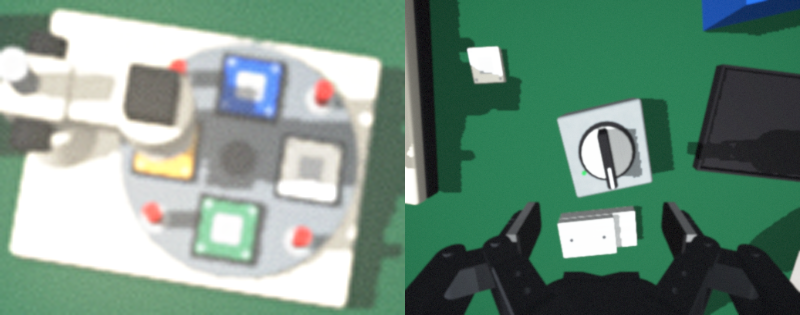

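Top view: gold is now under the microscope, table square, all modules seated. Wrist view: the knob bar is centred at (523,-347), 12.7° from x. Descend on it.

Request:
step_arm(
  increments=[
    [[-0.13,0.92,0,0,0,-6,8.5],[-0.13,0.92,2.5,0,0,-12.2,8.5],[-0.13,0.92,5.5,0,0,-12.2,8.5],[-0.13,0.92,8.5,0,0,-12.2,8.5],[-0.13,0.92,11,0,0,-12.2,8.5],[-0.13,0.92,13,0,0,-12.2,8.5],[-0.13,0.92,14.2,0,0,-12.2,8.5],[-0.13,0.92,14.2,0,0,-12.2,6]],
  ],
)

```text
t: 11.32
eef_pos: [523.1, -347.2, 44.8]
tcp_rot: [-179.9, 0.0, 12.7]
ft_force: [-0.8, 0.2, 0.4]
grip_width: 0.812
grasp_force: 0.0
```

Request:
step_arm(
  increments=[
    [[0,0,0,0,0,0,4],[0,0,0,0,0,0,2.5],[0,0,0,0,0,0,0.8],[0,0,0,0,0,0,0.8],[0,0,0,0,0,0,0.8],[0,0,0,0,0,0,0.8]],
  ],
)

```text
t: 12.08
eef_pos: [523.0, -345.6, 46.0]
tcp_rot: [-179.8, -0.0, 12.7]
ft_force: [-1.7, 5.7, 6.8]
grip_width: 0.154
grasp_force: 59.4
```

Gripped. Twist clockwise.

Request:
step_arm(
  increments=[
    [[0,0,0,0,0,8,0.8],[0,0,0,0,0,16,0.8],[0,0,0,0,0,24,0.8],[0,0,0,0,0,32,0.8],[0,0,0,0,0,40,0.8],[0,0,0,0,0,47,0.8],[0,0,0,0,0,53,0.8],[0,0,0,0,0,57,0.8]],
  ],
)

```text
t: 13.08
eef_pos: [523.1, -345.4, 46.0]
tcp_rot: [-179.8, 0.2, -44.4]
ft_force: [-2.9, 6.0, 7.0]
grip_width: 0.156
grasp_force: 59.5
```

```bash
python3 -c "
from cell import robot
s=robot.state();print(s['tcp_rot'],s['ft_force'],s['wrist_torque'],s['joint_pos'])"
```

```text
[-179.84434161    0.18561181  -44.36051295] [-2.87271691  5.98486169  7.0221192 ] [0.9402004  0.47143223 0.15109914] [ 10.32846108  57.55277468  37.25456362  97.0157227  -48.66885682
  43.16599231 -62.07543542]
```

Request:
step_arm(
  increments=[
    [[0,0,0,0,0,3,0.8],[0,0,0,0,0,5,0.8],[0,0,0,0,0,7,0.8],[0,0,0,0,0,7,0.8]],
  ],
)

```text
t: 13.58
eef_pos: [523.1, -345.4, 46.0]
tcp_rot: [-180.0, 0.2, -50.8]
ft_force: [-2.8, 4.7, 8.5]
grip_width: 0.16
grasp_force: 85.6
```

```bash
python3 -c "
from cell import robot
s=robot.state();print(s['tcp_rot'],s['ft_force'],s['wrist_torque'],s['joint_pos'])"
```

```text
[-179.96198269    0.22570566  -50.76738877] [-2.75437813  4.69233475  8.50204932] [0.91373972 0.64983465 2.19065614] [  9.58600619  58.10157226  38.86539184  97.00245509 -50.12323776
  44.12471819 -67.31699952]
```

Moment about z jumped from 0.15 to 2.2 N·m: at the stop. Let go and rise.

Request:
step_arm(
  increments=[
    [[0,0,0,0,0,0,8.5],[0,0,0,0,0,0,8.5],[0,0,0,0,0,0,8.5],[0,0,0,0,0,0,8.5],[0,0,-3,0,0,0,8.5],[0,0,-6,0,0,0,8.5],[0,0,-10,0,0,0,8.5],[0,0,-14,0,0,0,8.5]],
  ],
)

```text
t: 14.58
eef_pos: [523.4, -348.9, 186.9]
tcp_rot: [180.0, -0.1, -51.4]
ft_force: [1.8, -0.1, -0.9]
grip_width: 0.996
grasp_force: 0.0
```

Request:
step_arm(
  increments=[
    [[0,0,0,0,0,0,8.5],[0,0,0,0,0,0,8.5]],
  ],
)

```text
t: 14.82
eef_pos: [523.3, -348.0, 185.0]
tcp_rot: [-180.0, -0.0, -51.3]
ft_force: [-0.3, 0.3, -0.6]
grip_width: 0.995
grasp_force: 0.0
```

```bash
python3 w.py w7
python3 - <<'E'
from h import *
f=np.load("pics/w.npz"); p,d,V=f["p"],f["d"],f["V"]; i=imaging.camera_info("wrist")
y,x=np.nonzero((d>0)); n=cv2.undistortPoints(np.c_[x,y].astype(float).reshape(-1,1,2),i["mtx"],i["distortion"]).reshape(-1,2)
W=(np.c_[n,np.ones(len(n))]*d[y,x][:,None]-V[:3,3])@V[:3,:3]
m=(np.abs(W[:,2]-114)<5)&(np.hypot(W[:,0]-522,W[:,1]+340)<70); print(m.sum(),cv2.minAreaRect(W[m][:,:2].astype(np.float32)))
t=imaging.capture("top")[0]; cv2.imwrite("pics/t3.png",cv2.resize(t[100:300,50:450,::-1],None,fx=2,fy=2,interpolation=cv2.INTER_CUBIC))
E
```

```text
14.825 [ 523.3 -348.   185. ] [-180.    -0.   -51.3] [  6.   49.   47.6  91.7 -41.   58.1 -75. ]
1031 ((522.5404663085938, -346.9551696777344), (69.84813690185547, 14.423439979553223), 12.933707237243652)
```

View pics/t3.png

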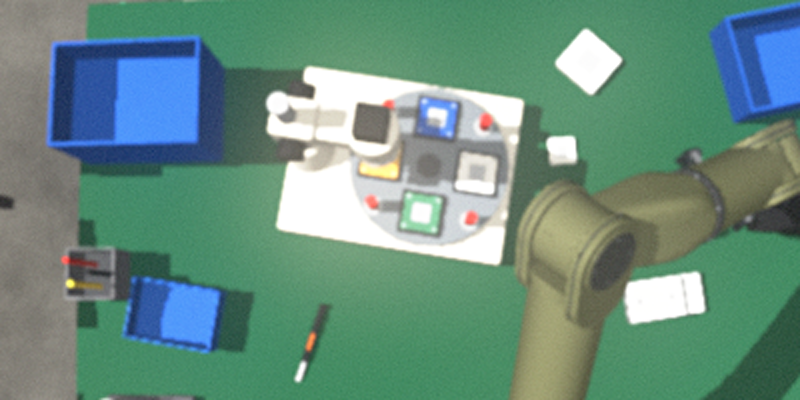

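The knob has sprung back to 12.9°, and the table still has gold under the microscope. The bin, block and pen are where they were. Handing in.

```bash
python3 -c "
from cell import robot
print(robot.hand_in())"
```

```text
the job is handed in; nothing more can be done
None
```

The table was turned one position clockwise, putting the gold module under the microscope; the camera knob was then twisted to its stop and sprang back, and the job was handed in at about 15 s (no verdict was returned).

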